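# Tip the bottle opener out of its tall tilting canister

### The arm

A 6-joint arm with a two-finger parallel gripper is mounted at the origin on the work surface. World frame = base frame: x ahead of the robot, y to its left, z up, the work surface at z = 0. Lengths are in m, angles in rad, forces in N, time in s.
With the tool pointing down it reaches from about 0.35 to 0.975 m from the base axis. Payload 4.9 kg.
Tool frame: the origin (TCP) lies midway between the tips of the shut fingers; the grasp point (between the pads) lies 19 mm behind it (ctrl.tcp_to_grasp is the distance from the TCP to the grasp point, in m); z points along the fingers, y is the line along which they close (so a half turn about z gives the same grasp; the last joint's range is limited). The gripper opens to 85 mm and grips with 20 to 120 N. Pads are 22 mm wide; open, the fingers measure 114 mm over their backs; the gripper's body (76 mm by 85 mm) begins 54 mm behind the grasp point. The pads swing forward as they close: fully open they stand 13 mm farther back than shut.
Start: joints at [1.003, 0.053, 1.613, -0, 1.476, -0.119], TCP at [0.271, 0.563, 0.231] pointing down, gripper open.
Joint ranges: [-3.01, 3.01], [-1.01, 2.22], [0.06, 2.58], [-1.02, 4.17], [0.09, 2.62], [-3.14, 3.14]. Speed limits (rad/s): [2.57, 2.57, 3.14, 3.14, 3.14, 3.14].

### API

Orientations are given as a rotation vector (axis times angle).
In Python, from station import ctrl gives the robot as it stands.
- The arm moves only by the tool run_rows, called after "Request:" as name(argument=value, ...), one argument or row to a line, values as JSON. Schema: {"type":"object","properties":{"plan":{"type":"array","items":{"type":"number"},"minItems":7,"maxItems":140},"grip_n":{"type":"number"},"only":{"type":"string"},"quiet":{"type":"boolean"},"lines":{"type":"string"}},"required":["plan"],"additionalProperties":false}. plan is one flat list of numbers that holds 1 to 20 rows one after another, with no inner brackets; each row has 7 numbers: the finger opening in m, then dx, dy, dz in fractions of the full range, 1 being 0.6 m, then a rotation vector rx, ry, rz in shares of 2 pi rad (1.0 is 2 pi rad); each row is the pose to reach, as a shift and turn from the pose commanded when the call began, along the tool's axes at that moment; what a row does not reach only later rows make up. A row lasts 1/12 s, in which the tool goes at most 0.0417 m and 0.125 rad, less where a joint would pass 70% of its speed; a pose out of reach is approached as far as the arm can. The fingers move at their own pace and stop on an object; grip_n is the grip in N (left out, the last holds). Time passes only in rows, so rows that do not move let the fingers close. The tool returns the time, the measured TCP pose, the force, the opening and the grip force at its end. only (a regular expression) keeps the lines of the reply that match it, lines (a string "A,B") keeps lines A to B, and quiet returns only ok. Input that does not fit is refused with a message, and nothing moves.
- ctrl.get_obs(): the state, without advancing time (a new reading comes with each control period).
- ctrl.get_image(name): name is "scene" or "side" or "wrist"; returns the picture (384x512x3 uint8, red, green, blue); there is no depth.
- ctrl.camera_params(name): a dict with "fx", "fy", "cx", "cy" (pixels), "k1" (the pictures are not rectified: a ray, as slopes to the right and down, at radius r is drawn at 1 + k1 r^2 times it, then the intrinsics apply), "T" (4x4, takes a point from camera to world coordinates); the wrist camera has in their place "tool_from_camera" (4x4, takes a point from camera to tool coordinates, whose origin is the TCP and whose axes are the flange's). Camera axes: x right, y down, z forward; pixel columns grow to the right and rows downward; lengths in m; the calibration is good to about 2 mm. A picture is of the moment at which its call begins: read the wrist's pose just before it. camera_params takes no time and is no camera call.
- ctrl.finish_job(): hands the job in; it is judged then, once.
The state is a dict: "t": time; "q": joint angles; "dq": joint speeds; "effort": joint torques, N m; "tool_pos": TCP position; "tool_rot": TCP orientation; "contact_force": force on the tool from outside, world axes, zero at the start; "wrist_torque": the same for the moment, N m; "opening": finger opening in m; "grip_force": force on a finger pad.
Only numpy, scipy, OpenCV 4.12 (cv2) and the standard library are available. Lean on these libraries where they do the work, as an engineer would, in place of code of your own. Each camera call takes 0.05 s, during which the arm holds its last target. There are 200 camera calls.

### The job

The steel bottle opener has slipped to the bottom of one of the two tall clear canisters in the tilting rack. Tip that canister forward, away from the robot, until the opener slides out into the wooden tray, then let the canister come back upright. Leave the canister with the wooden spreader, and what is in it, alone.

Things in the scene. Friction and masses are not known exactly. Their poses are not given: they have to be found in the camera images.
- rack: Fixed light-wood rack with two tall clear square canisters hung side by side on pins. Origin: centre of its underside, on the table; x = tipping direction, from the robot side to the tray; y along the row; z up. Foot 80 (x) x 260 (y) x 15 mm. Canister axes at y +70 (left) and -70 mm (right), x 0. Posts 26 (x) x 12 (y) mm, 133 mm high, at y +-36 and +-104 mm.
- left_pivot (a point): Midpoint of the left canister's pivot line (along rack y), on the canister's axis, 115 mm above the table; does not move. Canister: clear plastic, 52 x 52 mm outside, 4 mm walls, mouth 44 x 44 mm; upright, its open rim is 100 mm above this point, its inner floor 66 mm below it, its steel foot weight ends 80 mm below it. Axes as the rack's.
- right_pivot (a point): The same point of the right canister, which is identical to the left one.
- canister_left (a joint): Tilt of the left canister: 0 upright, grows as its rim swings to rack +x and down over the tray; 1.57 level, stop at 2.05 rad. Damped pivot: 1 to 3 N on the robot-side wall near the rim tips it. Its foot weight swings it back upright within about 2 s of being let go. Contents start to slide out at 1.75 to 1.87 rad and are out after about 1 s at 1.95; lower lip then some 50 mm up.
- canister_right (a joint): Tilt of the right canister; same sense and behaviour as the left one.
- opener: Flat steel bottle opener, 92 mm long, 6 mm thick, a bar 18 mm wide with a rectangular loop head 34 mm wide; 50 to 100 g. It starts standing, head up, inside one of the canisters, its top about 74 mm below the rim, too deep for fingers. Origin: the middle of its length; z along its length towards the head, y across its width, x through its thickness.
- spreader: Wooden butter spreader, 100 mm long, 7 mm thick, blade 30 mm wide; stands, blade up, in the other canister. Origin: the middle of its length; z along its length.
- tray: Fixed wooden tray, 210 (x) x 330 (y) x 25 mm high, walls and floor 6 mm thick, lined with cork, open on top, standing just beyond the rack on its +x side. Origin: centre of its underside; axes parallel to its sides, roughly as the rack's. A green spring clip may lie in it.

How it is judged:
By the outcome, as a careful person would: the job done as asked, in the order asked, and still so for the second after the job is handed in, with the robot touching nothing.
It also fails if it takes over 48 s, if anything falls off the work surface, if the arm or the gripper's body presses on something with over 40 N, if the wrist force passes 120 N, or if a joint passes its speed limit or range.

## Working session

There is one attempt and no reset: what is moved stays moved. The work goes in short steps, Python scripts to look and compute and a tool call to move; the robot and the scene stay as the last step left them, time stands still between calls to the robot, and variables do not carry over. Pictures are saved under pics/ and viewed, at most 10 in all, crops included, and the job is handed in when it is done.

```bash
ls; mkdir -p pics
```

Run:
```python
from station import ctrl
import cv2
for n in ("scene","side"):
    cv2.imwrite(f"pics/{n}0.png",ctrl.get_image(n)[:,:,::-1])
    p=ctrl.camera_params(n);print(n,p)
print(ctrl.camera_params("wrist"));o=ctrl.get_obs();print(o)
```

```text
pics
station.py
scene {'fx': 415.37444578952403, 'fy': 415.37444578952403, 'cx': 257.1552648251008, 'cy': 188.78890652394975, 'k1': -0.06871979997961265, 'T': array([[-0.38727635,  0.58588882, -0.71186468,  1.08288889],
       [ 0.92196045,  0.24406126, -0.30070422,  0.21190561],
       [-0.00244065, -0.77276671, -0.63468548,  0.52355194],
       [ 0.        ,  0.        ,  0.        ,  1.        ]])}
side {'fx': 351.8279638699406, 'fy': 351.8279638699406, 'cx': 257.29867155184786, 'cy': 190.8458098029099, 'k1': -0.027440683546040307, 'T': array([[ 0.99140187, -0.0673917 ,  0.11216365,  0.54464149],
       [-0.12965339, -0.6216835 ,  0.77246335, -0.46580173],
       [ 0.01767267, -0.78036401, -0.62507575,  0.49158905],
       [ 0.        ,  0.        ,  0.        ,  1.        ]])}
{'fx': 298.2871535485787, 'fy': 298.2871535485787, 'cx': 255.74804200966327, 'cy': 195.7251812814815, 'k1': 0.0053524349240770186, 'tool_from_camera': array([[ 2.27789700e-04, -9.50011390e-01, -3.12215160e-01,
         8.13547312e-02],
       [ 9.99999885e-01,  8.48034196e-05,  4.71551284e-04,
      
[... 162 characters left out ...]
,
         1.00000000e+00]])}
{'t': 0.1, 'q': array([ 1.00301061e+00,  5.33164629e-02,  1.61414303e+00, -8.74087110e-06,
        1.47601489e+00, -1.19044175e-01]), 'dq': array([ 0.00119301, -0.00243736, -0.00326355, -0.00086293, -0.001386  ,
        0.00012772]), 'effort': array([ 4.41421525e-04, -3.94905066e+01, -3.71364176e+01, -8.19332740e-05,
        3.86325803e-03,  2.46375532e-05]), 'tool_pos': array([0.27086726, 0.56263093, 0.23017824]), 'tool_rot': array([-6.98841509e-01, -3.06223580e+00,  2.78727143e-03]), 'contact_force': array([-0.44799095, -0.52216897, -0.651114  ]), 'wrist_torque': array([ 0.00484984, -0.04611253, -0.02620151]), 'grip_force': 0.0, 'opening': 0.08556367201698081}
```

View pics/scene0.png

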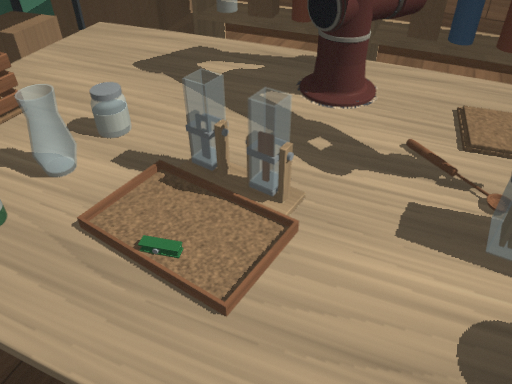

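View pics/side0.png

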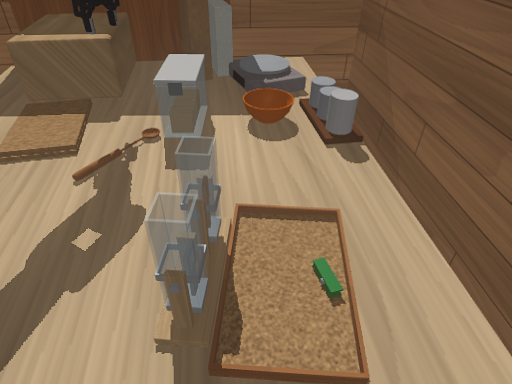

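The scene view shows the two canisters, with rims near (207,75) and (270,95), the tray in front with a green clip at (160,246). Next: an enlargement of the canisters.

Run:
```python
import cv2,numpy as np
a=cv2.imread("pics/scene0.png")[60:220,170:320];b=cv2.imread("pics/side0.png")[130:350,135:275]
f=lambda i,s:cv2.resize(i,None,fx=s,fy=s,interpolation=cv2.INTER_CUBIC)
A=f(a,2.7);B=f(b,2.7);print(A.shape,B.shape)
c=np.zeros((600,800,3),np.uint8);c[:A.shape[0],:A.shape[1]]=A;c[:B.shape[0],410:410+B.shape[1]]=B[:600]
cv2.imwrite("pics/crop0.png",c)
```

```text
(432, 405, 3) (594, 378, 3)
```

View pics/crop0.png

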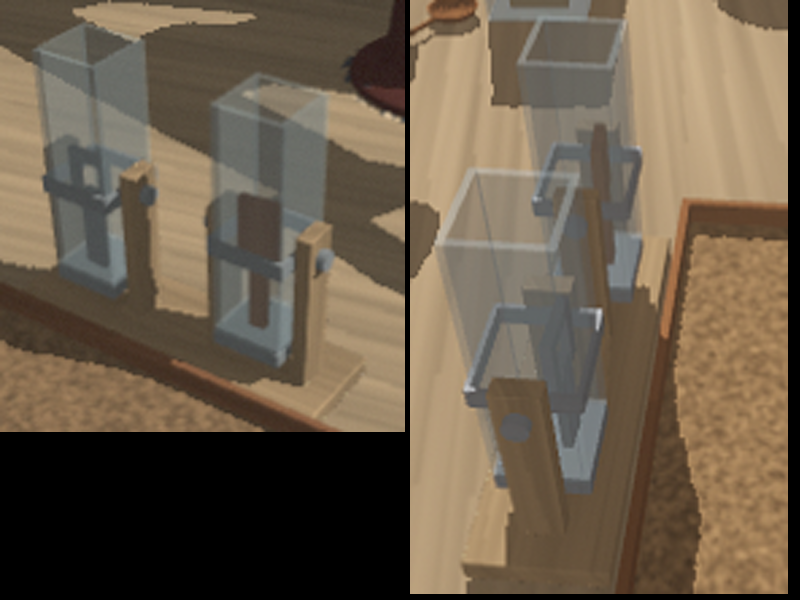

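The opener, grey with a loop head, is in the canister on the left of the scene view, around crop (90,200). That is the near one in the side view, so it is on the -y side: the right canister. The brown spreader stands in the +y one. Next I fit the rack pose to the rim corners in both views.

Create h.py:
```python
import numpy as np
from station import ctrl
def proj(P,n,T=None):
    p=ctrl.camera_params(n);T=p["T"] if T is None else T
    c=(np.atleast_2d(P)-T[:3,3])@T[:3,:3]
    s=c[:,:2]/c[:,2:];s=s*(1+p["k1"]*(s**2).sum(1,keepdims=True))
    return s*[p["fx"],p["fy"]]+[p["cx"],p["cy"]]
def R(a):return np.array([[np.cos(a),-np.sin(a),0],[np.sin(a),np.cos(a),0],[0,0,1]])
```

Run:
```python
from h import *
from scipy.optimize import least_squares
sc=np.array([[36,50],[92,65],[147,40],[88,20],[212,100],[265,118],[328,95],[262,73]])/2.7+[170,60]
sd=np.array([[62,172],[170,175],[140,245],[27,245],[118,20],[218,18],[202,68],[108,68]])/2.7+[135,130]
h=26
# scene order: left,near,right,far ; camera beyond, looking to -x: left=-y.. resolve: left=(+x,-y)? ; side: farleft=(-x,+y)
cs=[(h,-h),(h,h),(-h,h),(-h,-h)]; cd=[(-h,h),(h,h),(h,-h),(-h,-h)]
def pts(p,c):
    L=[[x,y+s,0] for s in(-70,70) for x,y in c]
    return (R(p[2])@(np.array(L)/1e3).T).T+[p[0],p[1],p[3]]
f=lambda p:np.r_[proj(pts(p,cs),"scene")-sc,proj(pts(p,cd),"side")-sd].ravel()
r=least_squares(f,[.6,0,0,.215],loss="soft_l1");print(r.x,np.round(f(r.x).reshape(-1,2),1).tolist())
c=R(r.x[2]);print("rightpivot",c@[0,-.07,0]+[*r.x[:2],.115],"left",c@[0,.07,0]+[*r.x[:2],.115])
from scipy.spatial.transform import Rotation as Ro
o=ctrl.get_obs();print(Ro.from_rotvec(o["tool_rot"]).as_matrix())
```

```text
[ 0.50249579 -0.07416275 -0.19821124  0.21559175] [[-2.0, 0.1], [0.2, 1.7], [-1.2, 0.2], [-1.9, 1.1], [-1.7, 2.2], [6.4, 4.3], [0.2, -0.0], [-2.2, 0.2], [-2.1, -2.3], [-0.9, -1.1], [0.9, 2.2], [-2.6, -0.7], [3.5, -2.2], [-0.4, 0.2], [-0.3, -0.1], [-1.3, -1.9]]
rightpivot [ 0.48871167 -0.14279218  0.115     ] left [ 0.5162799  -0.00553333  0.115     ]
[[-9.00994031e-01  4.33830320e-01 -1.00459424e-03]
 [ 4.33831430e-01  9.00992652e-01 -1.59115303e-03]
 [ 2.14841599e-04 -1.86944394e-03 -9.99998230e-01]]
```

Add to h.py:
```python
from scipy.spatial.transform import Rotation as Ro
RP=np.array([.4887,-.1428,.115]);YAW=-.198
def to(dx,dy,z,tx=np.pi):
    "rack-frame offset from right pivot, world z -> shift and turn in present tool axes"
    o=ctrl.get_obs();M=Ro.from_rotvec(o["tool_rot"]).as_matrix()
    t=R(YAW)@[dx,dy,0]+RP;t[2]=z
    a=R(YAW);D=np.c_[-a[:,0],a[:,1],[0,0,-1]]
    print("target",t,"shift",np.round(M.T@(t-o["tool_pos"]),4),"turn",np.round(Ro.from_matrix(M.T@D).as_rotvec(),4))
```

Run:
```python
from h import *
to(-.10,0,.32)
def ray(u,v,n,z=0):
    p=ctrl.camera_params(n);s=np.array([(u-p["cx"])/p["fx"],(v-p["cy"])/p["fy"],1]);d=p["T"][:3,:3]@s;c=p["T"][:3,3]
    return c+d*(z-c[2])/d[2]
for u,v in [(165,130),(200,130),(187,155)]:print(ray(u,v,"side"))
```

```text
target [ 0.3906538  -0.12312912  0.32      ] shift [-0.4054 -0.5661 -0.0889] turn [-0.0018 -0.0004 -0.2507]
[0.40924706 0.44234265 0.        ]
[0.50710781 0.43272004 0.        ]
[0.47386019 0.305655   0.        ]
```

Units first: shifts go in shares of 0.6 m and turns go in shares of 2 pi rad. So -0.5661 m / 0.6 = -0.9435, -0.25 m / 0.6 = -0.4167, -0.25 rad / 6.2832 = -0.0398.

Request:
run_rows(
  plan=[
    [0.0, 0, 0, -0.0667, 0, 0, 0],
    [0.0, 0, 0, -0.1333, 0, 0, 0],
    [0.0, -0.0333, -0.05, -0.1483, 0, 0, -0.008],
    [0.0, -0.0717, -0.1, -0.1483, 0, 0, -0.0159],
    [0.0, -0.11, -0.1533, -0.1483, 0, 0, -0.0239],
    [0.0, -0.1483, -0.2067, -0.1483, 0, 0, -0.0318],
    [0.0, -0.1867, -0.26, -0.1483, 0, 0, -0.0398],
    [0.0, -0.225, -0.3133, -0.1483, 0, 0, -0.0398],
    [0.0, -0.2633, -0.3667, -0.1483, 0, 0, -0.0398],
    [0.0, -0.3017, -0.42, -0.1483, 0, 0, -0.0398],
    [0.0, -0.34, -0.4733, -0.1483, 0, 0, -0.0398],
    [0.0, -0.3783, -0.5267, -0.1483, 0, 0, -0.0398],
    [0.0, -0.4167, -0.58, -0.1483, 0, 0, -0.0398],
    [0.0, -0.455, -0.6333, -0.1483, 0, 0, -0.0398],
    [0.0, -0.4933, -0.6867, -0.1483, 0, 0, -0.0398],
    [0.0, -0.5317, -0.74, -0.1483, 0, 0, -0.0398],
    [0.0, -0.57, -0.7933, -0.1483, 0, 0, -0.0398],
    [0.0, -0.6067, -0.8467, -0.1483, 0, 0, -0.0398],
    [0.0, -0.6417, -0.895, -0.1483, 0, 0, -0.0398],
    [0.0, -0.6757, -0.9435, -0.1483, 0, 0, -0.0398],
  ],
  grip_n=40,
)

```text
refused: plan[0]: [0.0, 0, 0, -0.0667, 0, 0, 0] is not of type 'number' (schema: type "number"). Nothing was moved.
```

The call was refused and nothing moved: it wants one flat list, 7 numbers to a row, no inner brackets. Same move again in that form.

Request:
run_rows(
  plan=[0.0, 0, 0, -0.0667, 0, 0, 0, 0.0, 0, 0, -0.1333, 0, 0, 0, 0.0, -0.0333, -0.05, -0.1483, 0, 0, -0.008, 0.0, -0.0717, -0.1, -0.1483, 0, 0, -0.0159, 0.0, -0.11, -0.1533, -0.1483, 0, 0, -0.0239, 0.0, -0.1483, -0.2067, -0.1483, 0, 0, -0.0318, 0.0, -0.1867, -0.26, -0.1483, 0, 0, -0.0398, 0.0, -0.225, -0.3133, -0.1483, 0, 0, -0.0398, 0.0, -0.2633, -0.3667, -0.1483, 0, 0, -0.0398, 0.0, -0.3017, -0.42, -0.1483, 0, 0, -0.0398, 0.0, -0.34, -0.4733, -0.1483, 0, 0, -0.0398, 0.0, -0.3783, -0.5267, -0.1483, 0, 0, -0.0398, 0.0, -0.4167, -0.58, -0.1483, 0, 0, -0.0398, 0.0, -0.455, -0.6333, -0.1483, 0, 0, -0.0398, 0.0, -0.4933, -0.6867, -0.1483, 0, 0, -0.0398, 0.0, -0.5317, -0.74, -0.1483, 0, 0, -0.0398, 0.0, -0.57, -0.7933, -0.1483, 0, 0, -0.0398, 0.0, -0.6067, -0.8467, -0.1483, 0, 0, -0.0398, 0.0, -0.6417, -0.895, -0.1483, 0, 0, -0.0398, 0.0, -0.6757, -0.9435, -0.1483, 0, 0, -0.0398],
  grip_n=40,
)

```text
t: 1.77
tool_pos: [0.3904, -0.1249, 0.3199]
tool_rot: [0.314, 3.126, 0.0]
contact_force: [1.6, 0.1, -0.0]
opening: 0.0001
grip_force: 0.0
```

Request:
run_rows(
  plan=[0, 0, 0, 0, 0, 0, 0, 0, 0, 0, 0, 0, 0, 0],
)

```text
t: 1.93
tool_pos: [0.3904, -0.1241, 0.3195]
tool_rot: [-0.318, -3.124, -0.002]
contact_force: [0.3, -0.1, -0.4]
opening: -0.0002
grip_force: 0.0
```

Run:
```python
from h import *
import cv2
o=ctrl.get_obs();cv2.imwrite("pics/w1.png",ctrl.get_image("wrist")[:,:,::-1])
np.savez("w1",p=o["tool_pos"],r=o["tool_rot"]);to(-.10,0,.32)
```

```text
target [ 0.3906538  -0.12312912  0.32      ] shift [-0.0002 -0.     -0.0003] turn [ 0.0009 -0.0014 -0.0023]
```

View pics/w1.png

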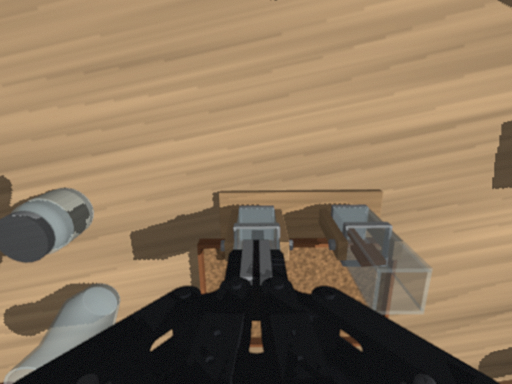

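The wrist view shows the finger in line with the right canister (column 256). The rack foot's robot-side edge runs at row 190 from (220,190) to (381,190). The left canister's rim corners are near (375,268), (431,267), (388,311) and (427,311). I'll check the fit against these.

Run:
```python
from h import *
d=np.load("w1.npz");T=np.eye(4);T[:3,:3]=Ro.from_rotvec(d["r"]).as_matrix();T[:3,3]=d["p"]
T=T@ctrl.camera_params("wrist")["tool_from_camera"]
h=.026
L=np.array([[-.04,-.06,.015],[-.04,.2,.015],[-h,.14-h,.215],[-h,.14+h,.215],[h,.14-h,.215],[h,.14+h,.215]])
from scipy.optimize import least_squares
m=np.array([[220,191],[381,190],[375,268],[431,267],[388,311],[427,311]])
def f(p):
    P=(R(p[2])@np.c_[L[:,:2],0*L[:,0]].T).T+[p[0],p[1],0];P[:,2]=L[:,2]
    return (proj(P,"wrist",T)-m).ravel()
p0=[*RP[:2],YAW];print(f(p0).reshape(-1,2).round(1).tolist())
r=least_squares(f,p0,loss="soft_l1");print(r.x,r.fun.reshape(-1,2).round(1).tolist())
```

```text
[[-1.6, 1.9], [2.7, 2.1], [2.3, 1.6], [1.3, 2.4], [-16.9, 3.9], [-4.0, 3.7]]
[ 0.48694271 -0.14232982 -0.18719072] [[-1.8, 1.2], [2.8, -0.3], [2.5, -1.2], [1.8, -0.9], [-16.2, 1.4], [-3.0, 0.8]]
```

The wrist fit agrees to 2–3 mm. I go down behind the right canister and then push its wall near the rim along the pivot's arc.

Scaled: 0.125 m / 0.6 = 0.2083, 0.08 m / 0.6 = 0.1333.

Request:
run_rows(
  plan=[0, 0, 0, 0.0667, 0, 0, 0, 0, 0, 0, 0.1333, 0, 0, 0, 0, 0, 0, 0.2083, 0, 0, 0, 0, -0.0417, 0, 0.2083, 0, 0, 0, 0, -0.0833, 0, 0.2083, 0, 0, 0, 0, -0.0833, 0, 0.2083, 0, 0, 0, 0, -0.0833, 0, 0.2083, 0, 0, 0],
)

```text
t: 2.57
tool_pos: [0.4401, -0.1312, 0.195]
tool_rot: [-0.307, -3.125, -0.001]
contact_force: [-0.7, -0.7, 1.0]
opening: -0.0002
grip_force: 0.0
```

Request:
run_rows(
  plan=[0, -0.0117, 0, 0, 0, 0, 0, 0, -0.0217, 0, 0, 0, 0, 0, 0, -0.0283, 0, -0.0017, 0, 0, 0, 0, -0.035, 0, -0.0033, 0, 0, 0, 0, -0.0417, 0, -0.005, 0, 0, 0, 0, -0.0483, 0, -0.0067, 0, 0, 0, 0, -0.0633, 0, -0.0067, 0, 0, 0, 0, -0.0767, 0, -0.0067, 0, 0, 0, 0, -0.09, 0, -0.005, 0, 0, 0, 0, -0.105, 0, -0.0017, 0, 0, 0, 0, -0.1167, 0, 0.0033, 0, 0, 0, 0, -0.13, 0, 0.01, 0, 0, 0, 0, -0.1425, 0, 0.0167, 0, 0, 0, 0, -0.1533, 0, 0.025, 0, 0, 0, 0, -0.1642, 0, 0.0342, 0, 0, 0, 0, -0.1733, 0, 0.045, 0, 0, 0, 0, -0.1733, 0, 0.045, 0, 0, 0],
)

```text
t: 3.98
tool_pos: [0.542, -0.1533, 0.1666]
tool_rot: [-0.311, -3.125, -0.001]
contact_force: [-1.0, 0.7, 2.0]
opening: -0.0001
grip_force: 1.3
```

Run:
```python
from h import *
import cv2
cv2.imwrite("pics/s2.png",cv2.resize(ctrl.get_image("side")[110:350,120:380,::-1],None,fx=2.3,fy=2.3))
```

```text
(no output)
```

View pics/s2.png

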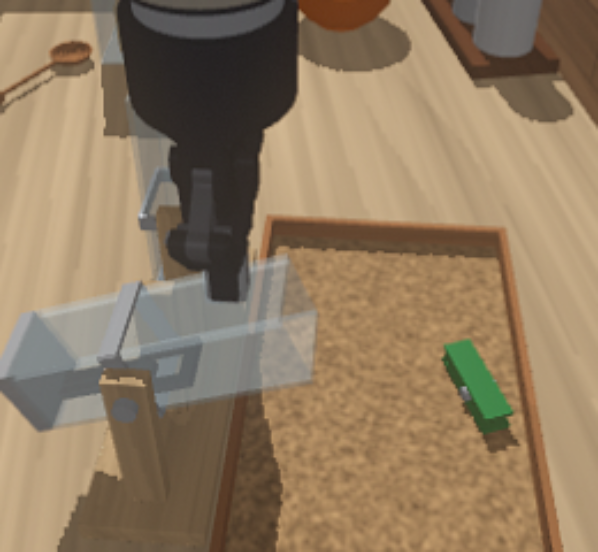

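The canister is tipped past about 1.2 rad, with the finger on its top wall at (225,290) and the opener still inside at (155,370). I continue to about 1.95 rad and hold.

Scaled: 0.0535 m / 0.6 = 0.0892, 0.05 m / 0.6 = 0.0833.

Request:
run_rows(
  plan=[0, -0.0083, 0, 0.0108, 0, 0, 0, 0, -0.015, 0, 0.0233, 0, 0, 0, 0, -0.02, 0, 0.0333, 0, 0, 0, 0, -0.025, 0, 0.045, 0, 0, 0, 0, -0.03, 0, 0.055, 0, 0, 0, 0, -0.0342, 0, 0.0633, 0, 0, 0, 0, -0.0375, 0, 0.07, 0, 0, 0, 0, -0.0412, 0, 0.0758, 0, 0, 0, 0, -0.0442, 0, 0.0833, 0, 0, 0, 0, -0.0467, 0, 0.0892, 0, 0, 0, 0, -0.0467, 0, 0.0892, 0, 0, 0, 0, -0.0467, 0, 0.0892, 0, 0, 0, 0, -0.0467, 0, 0.0892, 0, 0, 0, 0, -0.0467, 0, 0.0892, 0, 0, 0, 0, -0.0467, 0, 0.0892, 0, 0, 0, 0, -0.0467, 0, 0.0892, 0, 0, 0, 0, -0.0467, 0, 0.0892, 0, 0, 0, 0, -0.0467, 0, 0.0892, 0, 0, 0, 0, -0.0467, 0, 0.0892, 0, 0, 0, 0, -0.0467, 0, 0.0892, 0, 0, 0],
)

```text
t: 5.7
tool_pos: [0.5694, -0.1588, 0.1149]
tool_rot: [0.312, 3.126, -0.0]
contact_force: [1.6, -0.4, 2.4]
opening: 0.0004
grip_force: 1.5
```

Run:
```python
from h import *
import cv2
A=cv2.resize(ctrl.get_image("side")[160:340,130:370,::-1],None,fx=2.2,fy=2.2)
cv2.imwrite("pics/s3.png",A)
```

```text
(no output)
```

View pics/s3.png

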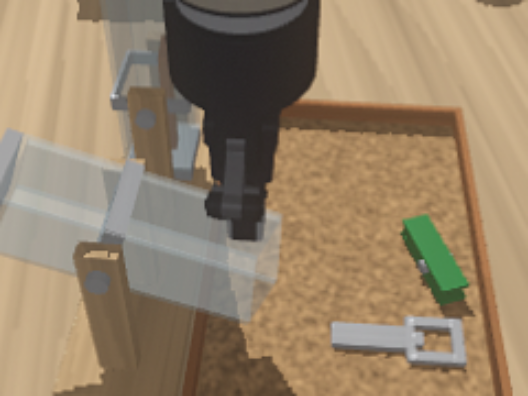

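The opener lies flat in the tray at (400,340) and the canister is empty. I lift the hand clear so the canister can swing back.

Scaled: -0.22 m / 0.6 = -0.3667, -0.19 m / 0.6 = -0.3167.

Request:
run_rows(
  plan=[0, 0, 0, -0.05, 0, 0, 0, 0, 0, 0, -0.1167, 0, 0, 0, 0, 0, 0, -0.1833, 0, 0, 0, 0, 0, 0, -0.25, 0, 0, 0, 0, 0, 0, -0.3167, 0, 0, 0, 0, 0, 0, -0.3667, 0, 0, 0, 0, 0, 0, -0.3667, 0, 0, 0, 0, 0, 0, -0.3667, 0, 0, 0, 0, 0, 0, -0.3667, 0, 0, 0, 0, 0, 0, -0.3667, 0, 0, 0, 0, 0, 0, -0.3667, 0, 0, 0, 0, 0, 0, -0.3667, 0, 0, 0, 0, 0, 0, -0.3667, 0, 0, 0, 0, 0, 0, -0.3667, 0, 0, 0, 0, 0, 0, -0.3667, 0, 0, 0, 0, 0, 0, -0.3667, 0, 0, 0, 0, 0, 0, -0.3667, 0, 0, 0, 0, 0, 0, -0.3667, 0, 0, 0, 0, 0, 0, -0.3667, 0, 0, 0, 0, 0, 0, -0.3667, 0, 0, 0],
)

```text
t: 7.42
tool_pos: [0.5692, -0.1588, 0.3349]
tool_rot: [0.312, 3.126, -0.0]
contact_force: [-0.7, 0.3, -0.4]
opening: -0.0001
grip_force: 0.0
```

Request:
run_rows(
  plan=[0, 0, 0, 0, 0, 0, 0, 0, 0, 0, 0, 0, 0, 0, 0, 0, 0, 0, 0, 0, 0, 0, 0, 0, 0, 0, 0, 0, 0, 0, 0, 0, 0, 0, 0, 0, 0, 0, 0, 0, 0, 0, 0, 0, 0, 0, 0, 0, 0, 0, 0, 0, 0, 0, 0, 0, 0, 0, 0, 0, 0, 0, 0, 0, 0, 0, 0, 0, 0, 0, 0, 0, 0, 0, 0, 0, 0, 0, 0, 0, 0, 0, 0, 0, 0, 0, 0, 0, 0, 0, 0, 0, 0, 0, 0, 0, 0, 0, 0, 0, 0, 0, 0, 0, 0, 0, 0, 0, 0, 0, 0, 0, 0, 0, 0, 0, 0, 0, 0, 0, 0, 0, 0, 0, 0, 0, 0, 0, 0, 0, 0, 0, 0, 0, 0, 0, 0, 0, 0, 0],
)

```text
t: 9.08
tool_pos: [0.5692, -0.1588, 0.3348]
tool_rot: [0.312, 3.126, -0.0]
contact_force: [1.2, -0.2, 0.7]
opening: -0.0001
grip_force: 0.0
```

Run:
```python
from h import *
import cv2
cv2.imwrite("pics/s4.png",np.hstack([ctrl.get_image("side")[110:,110:390],ctrl.get_image("scene")[50:324,50:400]])[:,:,::-1])
```

```text
(no output)
```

View pics/s4.png

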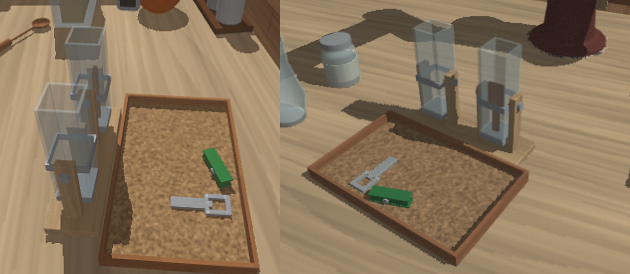

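Both canisters stand upright. The right one, at (435,70), is empty, the spreader is still in the left one at (497,105), and the opener lies in the tray at (372,172). I'm handing in.

```bash
python3 -c "
from station import ctrl
print(ctrl.finish_job())"
```

```text
the job is handed in; nothing more can be done
None
```

I tipped the right canister until the opener slid out into the tray and let it swing back upright; the left canister and its spreader were not touched, and the job was handed in at about 9 s.

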